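# Third hand: hold a planter side board against the sprung stop

### The arm

A 6-joint arm with a two-finger parallel gripper is mounted at the origin on the work surface. World frame = base frame: x ahead of the robot, y to its left, z up, the work surface at z = 0. Lengths are in m, angles in rad, forces in N, time in s.
With the tool pointing down it reaches from about 0.25 to 0.725 m from the base axis. Payload 4 kg.
Tool frame: the origin (TCP) lies on the centre line of the jaws, within the pads' length; the fingertips stand 22 mm ahead of it and the grasp point (between the pads) lies 3 mm ahead of it; z points along the fingers, y is the line along which they close (so a half turn about z gives the same grasp; the last joint's range is limited). The gripper opens to 85 mm and grips with 20 to 120 N. Pads are 22 mm wide; open, the fingers measure 114 mm over their backs; the gripper's body (76 mm by 85 mm) begins 54 mm behind the grasp point. The pads swing forward as they close: fully open they stand 13 mm farther back than shut.
Start: joints at [1.205, 0.241, 0.005, 1.335, 0, 1.571], TCP at [0.179, 0.467, 0.253] pointing down, gripper open.
Joint ranges: [-2.72, 2.72], [-1.05, 1.87], [-1.09, 1.28], [-1.99, 2.15], [-1.42, 1.44], [-3.14, 3.14]. Speed limits (rad/s): [2.79, 2.79, 3.14, 3.14, 3.14, 3.14].

### API

Orientations are given as a unit quaternion [x, y, z, w].
In Python, from workcell import bot gives the robot as it stands.
- The arm moves only by the shell command python3 -m inch 'ROWS'. ROWS is JSON, one flat list of numbers, 7 for each row, row after row: the shift along the world's x, y, z in mm, then the turn, a rotation vector about the world's x, y, z in rad, then the opening in per cent of the stroke, from 0 (shut) to 100 (fully open). A call has 1 to 8 rows; each row is the pose to reach, as a shift and turn from the pose commanded when the call began; what a row does not reach only later rows make up. A row lasts 1/12 s, in which the tool goes at most 41.7 mm and 7.16 degrees, less where a joint would pass 70% of its speed; a pose out of reach is approached as far as the arm can. A call with a gripper value outside its range is refused whole. The fingers move at their own pace and stop on an object; the grip force is fixed at half the most. Time passes only in rows, so rows that repeat a pose let the fingers close. It gives the time, the measured TCP pose, the force, the opening and the grip force at its end, in the units of the state.
- bot.get_obs(): the state, without advancing time (a new reading comes with each control period).
- bot.camera(name): name is "side" or "top" or "wrist"; returns the picture (384x512x3 uint8, blue, green, red); there is no depth.
- bot.camera_info(name): a dict with "intrinsics" (3x3 intrinsics, pixels), "distortion" ([k1, k2, p1, p2, k3] as OpenCV has them; the pictures are not rectified), "camera_from_world" (4x4, takes a point from world to camera coordinates); the wrist camera has in their place "hand_eye" (4x4, takes a point from camera to tool coordinates, whose origin is the TCP and whose axes are the flange's). Camera axes: x right, y down, z forward; pixel columns grow to the right and rows downward; lengths in m; the calibration is good to about 2 mm. A picture is of the moment at which its call begins: read the wrist's pose just before it. camera_info takes no time and is no camera call.
- bot.job_done(): hands the job in; it is judged then, once.
Trained networks look in the newest picture that a camera, given by its name, has taken for a name from the list of things; names that differ only in an ending like _2 or _b are one class to them, and where a whole thing is asked for, a point or a joint stands for the part that bears it (a point fixed in the world has none). Each returns a list of dicts, best first, with "confidence" (0 to 1); they miss things now and then, are a little off and sometimes report something else, mostly with a low value. They report only what shows in the picture. A call takes as long as a camera call. They do not tell look-alikes from the thing itself.
- bot.silhouettes(camera, target): "mask" (384x512 bool, what is visible of it) and "uv" ([column, row] in pixels, amid what is visible of it).
- bot.spot_point(camera, target): "uv" ([column, row] in pixels: a listed point, or the origin of a listed thing).
The state is a dict: "clock": time; "joint_pos": joint angles; "joint_vel": joint speeds; "tau": joint torques, N m; "eef_pos": TCP position; "tool_rot": TCP orientation; "ft_force": force on the tool from outside, world axes, zero at the start; "ft_torque": the same for the moment, N m; "grip_width": finger opening in m; "grasp_force": force on a finger pad.
Only numpy, scipy, OpenCV 4.12 (cv2) and the standard library are available. Lean on these libraries where they do the work, as an engineer would, in place of code of your own. Each camera call takes 0.05 s, during which the arm holds its last target. There are 200 camera calls.

### The job

Be my third hand while I screw this planter box together: stand the side board on its long edge on the counter, flush along the long edge of the bottom board that faces away from the sprung stop, with the ends of the two boards even, and push both squarely against the stop until its plate is pressed in about half of its 24 mm travel. Never push the plate all the way in, and leave the pots, the yellow tray and the widger where they are. Finish while still holding the board there with that steady push: do not let go or back off.

Things in the scene. Friction and masses are not known exactly. Their poses are not given: they have to be found in the camera images.
- fixture: Sprung stop fixed to the counter: an upright wooden block 35 x 170 mm, 52 mm high, on a steel foot, with a sprung aluminium face plate in front of it. Origin on the counter at the middle of the block's front face; its x axis points from the plate into the block (the direction in which to push), y along the block, z up. It does not move, but its place and heading differ each time.
- stop_plate (a joint): How far the stop's face plate is pressed in, m: 0 = fully out, 0.024 = end of travel. It slides along the fixture's x axis against springs of 0.8 N per mm (no preload), so half way takes about 10 N at the plate; friction of the boards on the counter adds 1 to 5 N. It springs back when released.
- plate_face (a point): Middle of the front face of the sprung plate (plate 130 mm wide, 8 mm thick, from 4 to 30 mm above the counter). With the plate fully out it lies 36 mm before the fixture's origin, at -0.036 along the fixture's x; it moves with the plate.
- bottom_board: Bottom board of the planter, plain pale wood, lying flat and loose on the counter in front of the stop: 110 mm (its x) by 180 mm (its y), 26 mm thick, about 0.25 kg. Origin at the centre of its underside, z up; its +x long edge faces the stop's plate, 5 to 40 mm short of it and turned up to 0.12 rad to it; the -x long edge is the free one that takes the side board.
- side_board: Side board of the planter, plain pale wood, standing loose on its long edge on the counter: 18 mm thick (its x), 180 mm long (its y), 80 mm high (z), about 0.14 kg. Origin at the centre of its underside. Both faces are alike. Its top can be gripped across the thickness above the 26 mm high bottom board.
- pot_left: Small terracotta pot, 84 mm across, 80 mm high, at the back of the counter (the leftmost of three, seen from the robot); bystander. Origin at the centre of its foot.
- pot_right: Its twin, 100 to 170 mm further right (the middle one of the three); bystander.
- tray: Yellow plastic seedling tray with cells, 240 x 160 x 50 mm, on the left; bystander. Origin at the centre of its underside.
- widger: Steel widger (narrow seedling scoop), about 175 mm long, 20 mm wide, lying by the tray; bystander. Origin near its middle, on its underside.
Things that resemble listed ones, but are neither listed nor needed, are in the scene too. Leave any blue look-alike of the bottom_board alone.

How it is judged:
By the outcome, as a careful person would: the job done as asked, in the order asked, and still so for the second after the job is handed in, while the arm keeps its last pose, push and grip.
It also fails if it takes over 54 s, if anything falls off the work surface, if the arm or the gripper's body presses on something with over 40 N, if the wrist force passes 120 N, or if a joint passes its speed limit or range.

## Working session

There is one attempt and no reset: what is moved stays moved. The work goes in short steps, Python scripts to look and compute and a shell command to move; the robot and the scene stay as the last step left them, time stands still between calls to the robot, and variables do not carry over. Pictures are saved under pics/ and viewed, at most 12 in all, crops included, and the job is handed in when it is done.

```bash
mkdir -p pics
cat > h.py <<'E'
import numpy as np, cv2
from workcell import bot
def ray(cam,uv):
    i=bot.camera_info(cam);K=np.array(i["intrinsics"]);D=np.array(i["distortion"]);T=np.array(i["camera_from_world"])
    p=cv2.undistortPoints(np.array(uv,float).reshape(-1,1,2),K,D).reshape(-1,2)
    d=np.c_[p,np.ones(len(p))]@T[:3,:3]; c=-T[:3,:3].T@T[:3,3]
    return c,d
def onz(cam,uv,z):
    c,d=ray(cam,uv); return c+d*((z-c[2])/d[:,2])[:,None]
def proj(cam,P):
    i=bot.camera_info(cam);T=np.array(i["camera_from_world"])
    return cv2.projectPoints(np.array(P,float).reshape(-1,1,3),cv2.Rodrigues(T[:3,:3])[0],T[:3,3],np.array(i["intrinsics"]),np.array(i["distortion"]))[0].reshape(-1,2)
E
python3 - <<'E'
from h import *
np.set_printoptions(precision=3,suppress=True)
a=bot.camera("top");b=bot.camera("side")
cv2.imwrite("pics/top.png",cv2.resize(a,(800,600)));cv2.imwrite("pics/side.png",cv2.resize(b,(800,600)))
for n in ["side_board","bottom_board","fixture","stop_plate","pot_left","tray","widger"]:
    for s in bot.silhouettes("top",n):
        m=s["mask"].astype(np.uint8);c=max(cv2.findContours(m,0,2)[0],key=cv2.contourArea)
        print(n,round(s["confidence"],2),s["uv"],m.sum(),cv2.boxPoints(cv2.minAreaRect(c)).round(1).tolist())
print(onz("top",[[0,0],[511,0],[256,192],[0,383],[511,383]],0));print(ray("top",[[0,0]])[0],ray("side",[[0,0]])[0])
print(bot.get_obs())
E
```

```text
side_board 0.7 [238.9, 198.7] 398 [[226.6999969482422, 167.3000030517578], [233.60000610351562, 165.89999389648438], [245.1999969482422, 225.60000610351562], [238.1999969482422, 226.89999389648438]]
side_board 0.5 [397.5, 183.9] 1803 [[367.70001220703125, 206.10000610351562], [385.20001220703125, 144.8000030517578], [419.5, 154.60000610351562], [402.0, 215.89999389648438]]
bottom_board 0.94 [303.4, 237.1] 2113 [[272.0, 217.0], [304.0, 201.0], [331.0, 255.0], [299.0, 271.0]]
bottom_board 0.81 [351.6, 166.0] 2011 [[327.0, 186.0], [343.70001220703125, 130.3000030517578], [378.3999938964844, 140.6999969482422], [361.70001220703125, 196.39999389648438]]
bottom_board 0.67 [383.4, 274.3] 2234 [[347.20001220703125, 268.8999938964844], [368.70001220703125, 237.8000030517578], [419.20001220703125, 272.79998779296875], [397.6000061035156, 303.8999938964844]]
fixture 0.65 [395.6, 176.7] 1739 [[368.6000061035156, 206.60000610351562], [384.79998779296875, 144.5], [418.70001220703125, 153.3000030517578], [402.5, 215.39999389648438]]
fixture 0.25 [230.0, 123.3] 604 [[217.0, 108.0], [243.0, 108.0], [
[... 418 characters left out ...]
 185.6] 324 [[182.0, 168.0], [190.0, 168.0], [190.0, 222.0], [182.0, 222.0]]
[[ 1.164  1.024  0.   ]
 [ 1.203 -0.759  0.   ]
 [ 0.509  0.113  0.   ]
 [-0.118  0.912  0.   ]
 [-0.081 -0.709  0.   ]]
[0.35  0.096 1.443] [ 0.342 -0.517  0.83 ]
{'clock': 0.45, 'joint_pos': array([1.205, 0.241, 0.005, 1.335, 0.   , 1.571]), 'joint_vel': array([-0.001, -0.001,  0.   ,  0.   ,  0.001,  0.   ]), 'tau': array([ -0.   , -37.181,  25.24 ,   0.004,   0.   ,  -0.   ]), 'eef_pos': array([0.179, 0.467, 0.253]), 'tool_rot': array([ 0.182,  0.983, -0.   , -0.   ]), 'ft_force': array([-0.345,  0.161,  0.613]), 'ft_torque': array([ 0.024, -0.053, -0.054]), 'grasp_force': 0.0, 'grip_width': 0.08525459120870563}
```

View pics/top.png

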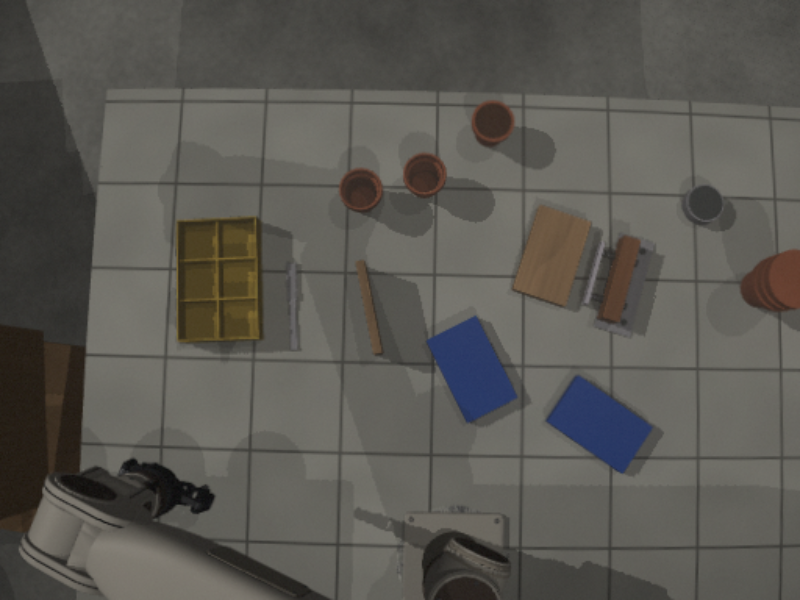

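View pics/side.png

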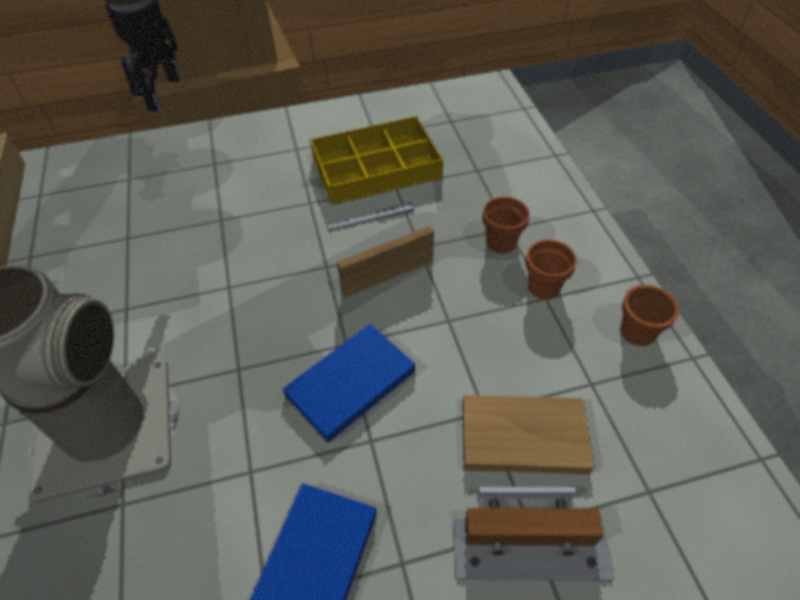

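Top view: the pale bottom board is at about (552,255), with the stop to its right (brown block at 620,280). The side board stands at (370,307), and the tray and widger are to its left. The pots are at the back and the blue look-alikes are in front. I'll fit box models to the masks from both cameras.

```bash
cat > fit.py <<'E'
from h import *
from scipy.optimize import minimize
S=4
def hull(cam,p,box):
    x0,x1,y0,y1,z0,z1=box;c,s=np.cos(p[2]),np.sin(p[2])
    P=[[p[0]+c*x-s*y,p[1]+s*x+c*y,z] for x in(x0,x1) for y in(y0,y1) for z in(z0,z1)]
    return cv2.convexHull(proj(cam,P).astype(np.float32))
def getmask(cam,name,guess,allow=40):
    g=proj(cam,[guess])[0]
    best=None
    for s in bot.silhouettes(cam,name):
        d=np.linalg.norm(np.array(s["uv"])-g)
        if d<allow and (best is None or d<best[0]): best=(d,s["mask"],s["confidence"])
    return None if best is None else best[1]
def cost(p,items):
    t=0
    for cam,m,box in items:
        im=np.zeros((384*S,512*S),np.uint8)
        cv2.fillPoly(im,[np.round(hull(cam,p,box)*S*16+(S-1)*8).astype(np.int32)],1,shift=4)
        r=cv2.resize(im.astype(np.float32),(512,384),interpolation=cv2.INTER_AREA)
        t+=np.abs(r-m).sum()/m.sum()
    return t
def fit(p0,items):
    best=None
    for k in range(3):
        r=minimize(cost,p0,args=(items,),method="Nelder-Mead",options=dict(initial_simplex=np.array(p0)+np.array([[0,0,0],[.015,0,0],[0,.015,0],[0,0,.1]])/(k+1),xatol=1e-5,fatol=1e-5));p0=r.x
    return r.x,r.fun
SB=(-.009,.009,-.09,.09,0,.08);BB=(-.055,.055,-.09,.09,0,.026);PL=(-.036,-.028,-.065,.065,.004,.03);BL=(0,.035,-.085,.085,.0,.052)
E
cat > m.py <<'E'
from fit import *
np.set_printoptions(precision=4,suppress=True)
def guess(uv,z): return onz("top",[uv],z)[0]
bot.camera("top");bot.camera("side")
a=bot.camera("side")
for n,uv,z,box,yaw in [("side_board",[236,197],.08,SB,-.2),("bottom_board",[352,164],.026,BB,-.3),("stop_plate",[379.5,174],.03,PL,-.3)]:
    g=guess(uv,z);g0=g.copy();g0[2]=z/2
    its=[(c,getmask(c,n,g0,40),box) for c in("top","side")]
    its=[i for i in its if i[1] is not None]
    off=0.032 if n=="stop_plate" else 0
    yaw=yaw
    # world: camera-right = -y ; push direction about -y
    p0=[g[0],g[1]+off,-np.pi/2+yaw]
    print(n,[i[0] for i in its],[i[1].sum() for i in its],*fit(p0,its))
    for i in its: print("   ",i[0],*fit(p0,[i]))
E
python3 m.py
```

```text
side_board ['top', 'side'] [np.int64(466), np.int64(1468)] [ 0.4894  0.1725 -1.3528] 0.18432021903614737
    top [ 0.4886  0.1723 -1.352 ] 0.13277896995708155
    side [ 0.4891  0.1728 -1.3415] 0.05006811989100817
bottom_board ['top', 'side'] [np.int64(2044), np.int64(3916)] [ 0.605  -0.1862 -1.8809] 0.07594129983069109
    top [ 0.6054 -0.1866 -1.8649] 0.04510151663405088
    side [ 0.6048 -0.1858 -1.8764] 0.030723314606741572
stop_plate ['top', 'side'] [np.int64(175), np.int64(586)] [ 0.5917 -0.2007 -2.3657] 3.4986043393466604
    top [ 0.5941 -0.2066 -2.3894] 1.6503571428571429
    side [ 0.5742 -0.2566 -0.6318] 1.2493600682593857
```

```bash
cat > m2.py <<'E'
from fit import *
np.set_printoptions(precision=4,suppress=True)
bot.camera("top");a={c:bot.camera(c) for c in("top","side")}
g=onz("top",[[379.5,174]],.03)[0];g0=g.copy();g0[2]=.017
its=[(c,getmask(c,"stop_plate",g0,40),PL) for c in("top","side")]
p0=[g[0]-.01,g[1]-.031,-1.88]
print("plate",*fit(p0,its));[print(i[0],*fit(p0,[i])) for i in its]
bl=[]
for c in a:
    u=proj(c,[[p0[0],p0[1]-.02,.04]])[0].astype(int)
    h=cv2.cvtColor(a[c],cv2.COLOR_BGR2HSV);im=a[c].astype(int)
    m=((im[...,2]-im[...,0])>35).astype(np.uint8)
    n,l=cv2.connectedComponents(m);k=l[u[1],u[0]];mm=l==k;print(c,u,k,mm.sum());bl.append((c,mm,(0,.035,-.085,.085,.006 ,.052)))
print("block",*fit(p0,bl));[print(i[0],*fit(p0,[i])) for i in bl]
print("both",*fit(p0,bl+its))
E
python3 m2.py
```

```text
plate [ 0.5614 -0.3013 -1.8489] 0.4062206848030019
top [ 0.5615 -0.3008 -1.8525] 0.1878434065934066
side [ 0.5619 -0.3014 -1.8494] 0.21252540650406504
top [396 177] 7 526
side [341 335] 512 1580
block [ 0.5647 -0.3011 -1.8642] 0.9737284617606006
top [ 0.5672 -0.3079 -1.9102] 0.5728374524714829
side [ 0.5662 -0.2971 -1.8075] 0.35882120253164557Traceback (most recent call last):
  File "m2.py", line 15, in <module>
    print("both",*fit(p0,bl+its))
                  ~~~^^^^^^^^^^^
  File "fit.py", line 26, in fit
    r=minimize(cost,p0,args=(items,),method="Nelder-Mead",options=dict(initial_simplex=np.array(p0)+np.array([[0,0,0],[.015,0,0],[0,.015,0],[0,0,.1]])/(k+1),xatol=1e-5,fatol=1e-5));p0=r.x
    res = _minimize_neldermead(fun, x0, args, callback, bounds=bounds,
                               **options)
    fxcc = func(xcc)
    fx = function(np.copy(x), *(wrapper_args + args))
  File "fit.py", line 19, in cost
    cv2.fillPoly(im,[np.round(hull(cam,p,box)*S*16+(S-1)*8).astype(np.int32)],1,shift=4)
                              ~~~~^^^^^^^^^^^
  File "fit.py", line 7, in hull
    return cv2.convexHull(proj(cam,P).astype(np.float32))
                          ~~~~^^^^^^^
  File "h.py", line 11, in proj
    i=bot.camera_info(cam);T=np.array(i["camera_from_world"])
ValueError: time passes only in moves, steps and waits
```

```bash
cat >> h.py <<'E'
_ci={}
_f=bot.camera_info
class _B:
    def __getattr__(s,n): return getattr(_bot,n)
    def camera_info(s,c):
        if c not in _ci:_ci[c]=_f(c)
        return _ci[c]
_bot=bot; bot=_B()
def st():
    o=_bot.get_obs(); from scipy.spatial.transform import Rotation as R
    M=R.from_quat(o["tool_rot"]).as_matrix()
    print("t",o["clock"],"tcp",np.round(o["eef_pos"]*1000,1),"yawY",round(float(np.arctan2(M[1,1],M[0,1])),4),"zt",M[:,2].round(3),"j",o["joint_pos"].round(3),"F",o["ft_force"].round(1),"w",round(o["grip_width"]*1000,1),round(o["grasp_force"],1))
E
python3 -m inch '[155,-147,0,0,0,0.3,100,155,-147,0,0,0,0.3,100,155,-147,0,0,0,0.3,100,155,-147,0,0,0,0.3,100,155,-147,0,0,0,0.3,100,155,-147,0,0,0,0.3,100]'; python3 -c "
from h import *
st()"
```

```text
clock: 1.65
eef_pos: [0.3366, 0.3167, 0.2535]
tool_rot: [0.035, 0.999, -0.001, 0.001]
ft_force: [-0.0, 0.6, -0.2]
grip_width: 0.0855
grasp_force: 0.0
t 1.65 tcp [336.6 316.7 253.5] yawY 1.5004 zt [ 0.002 -0.001 -1.   ] j [ 0.756  0.165 -0.089  1.316 -0.002  0.826] F [-0.   0.6 -0.2] w 85.5 0.0
```

```bash
python3 -m inch '[155,-147,-60,0,0,0.287,100,155,-147,-60,0,0,0.287,100,155,-147,-60,0,0,0.287,100,155,-147,-60,0,0,0.287,100,155,-147,-60,0,0,0.287,100,155,-147,-60,0,0,0.287,100,155,-147,-60,0,0,0.287,100,155,-147,-60,0,0,0.287,100]' >/dev/null
cat > wr.py <<'E'
from h import *
from scipy.spatial.transform import Rotation as R
import sys
st();o=_bot.get_obs();im=_bot.camera("wrist");cv2.imwrite(sys.argv[1],im)
i=_bot.camera_info("wrist");K=np.array(i["intrinsics"]);D=np.array(i["distortion"])
T=np.eye(4);T[:3,:3]=R.from_quat(o["tool_rot"]).as_matrix();T[:3,3]=o["eef_pos"];T=T@np.array(i["hand_eye"])
z=float(sys.argv[3])
for s in _bot.silhouettes("wrist",sys.argv[2]):
    c=max(cv2.findContours(s["mask"].astype(np.uint8),0,2)[0],key=cv2.contourArea)
    b=cv2.boxPoints(cv2.minAreaRect(c));p=cv2.undistortPoints(b.reshape(-1,1,2).astype(float),K,D).reshape(-1,2)
    d=np.c_[p,np.ones(4)]@T[:3,:3].T;P=T[:3,3]+d*((z-T[2,3])/d[:,2])[:,None]
    print(round(s["confidence"],2),s["uv"],b.round().tolist(),"\n",(P*1000).round(1)[:,:2].tolist(),(P.mean(0)*1000).round(1))
E
python3 wr.py pics/w1.png side_board 0.08
```

```text
t 2.3167 tcp [489.2 171.7 192.5] yawY 1.789 zt [-0.002 -0.    -1.   ] j [ 0.337  0.312 -0.06   1.201  0.     0.119] F [0.1 0.4 0.1] w 85.5 0.0Traceback (most recent call last):
  File "wr.py", line 4, in <module>
    st();o=_bot.get_obs();im=_bot.camera("wrist");cv2.imwrite(sys.argv[1],im)
           ^^^^
NameError: name '_bot' is not defined. Did you mean: 'bot'?
```

```bash
sed -i 's/_bot\./bot./g' wr.py; python3 wr.py pics/w1.png side_board 0.08
```

```text
t 2.3167 tcp [489.2 171.7 192.5] yawY 1.789 zt [-0.002 -0.    -1.   ] j [ 0.337  0.312 -0.06   1.201  0.     0.119] F [0.1 0.4 0.1] w 85.5 0.0
0.57 [257.5, 179.1] [[246.0, 306.0], [246.0, 65.0], [273.0, 65.0], [273.0, 306.0]] 
 [[575.6, 182.2], [402.3, 145.7], [398.6, 162.5], [571.0, 202.9]] [486.9 173.3  80. ]
```

View pics/w1.png

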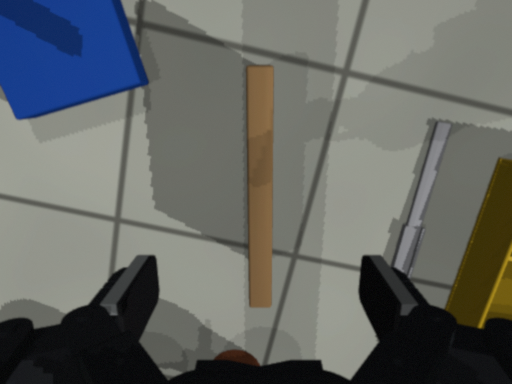

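The wrist view shows the side board at columns 246–273, rows 65–306, centred between the jaws and aligned with them. Descend and grip.

```bash
python3 -m inch '[-1,1,-138,0,0,0,100,-1,1,-138,0,0,0,100,-1,1,-138,0,0,0,100,-1,1,-138,0,0,0,100,-1,1,-138,0,0,0,100]'; python3 -m inch '[0,0,0,0,0,0,5,0,0,0,0,0,0,5,0,0,0,0,0,0,5,0,0,0,0,0,0,5,0,0,0,0,0,0,5,0,0,0,0,0,0,5,0,0,0,0,0,0,5,0,0,0,0,0,0,5]'; python3 -c "
from h import *
st()"
```

```text
clock: 2.83
eef_pos: [0.4835, 0.1741, 0.0518]
tool_rot: [-0.112, 0.994, -0.001, -0.004]
ft_force: [0.4, -0.8, 0.1]
grip_width: 0.0855
grasp_force: 0.0
clock: 3.5
eef_pos: [0.4887, 0.1741, 0.0565]
tool_rot: [-0.11, 0.994, 0.0, 0.001]
ft_force: [-0.7, -0.5, 5.5]
grip_width: 0.0172
grasp_force: 62.8
t 3.5 tcp [488.7 174.1  56.5] yawY 1.7919 zt [ 0.002  0.001 -1.   ] j [ 0.342  0.447 -0.253  0.868  0.     0.121] F [-0.7 -0.5  5.5] w 17.2 62.8
```

```bash
python3 -m inch '[0,0,40,0,0,0,5,0,0,60,0,0,0,5,149,-256,60,0,0,-0.526,5,149,-256,60,0,0,-0.526,5,149,-256,60,0,0,-0.526,5,149,-256,60,0,0,-0.526,5,149,-256,60,0,0,-0.526,5,149,-256,60,0,0,-0.526,5]'>/dev/null; python3 -m inch '[0,0,0,0,0,0,5,0,0,0,0,0,0,5,0,0,0,0,0,0,5]'
cat > look.py <<'E'
from fit import *
import sys
np.set_printoptions(precision=4,suppress=True)
st();sbz=float(sys.argv[1]);o=bot.get_obs();e=o["eef_pos"]
tw={c:bot.camera(c) for c in("top","side")}
def go(n,g,yaw,box):
    its=[(c,getmask(c,n,[g[0],g[1],(box[4]+box[5])/2],45),box) for c in("top","side")]
    its=[i for i in its if i[1] is not None]
    for i in its: print(n,i[0],i[1].sum(),*fit([g[0],g[1],yaw],[i]))
    if len(its)>1: print(n,"both",*fit([g[0],g[1],yaw],its))
go("side_board",e,-1.876,(-.009,.009,-.09,.09,sbz,sbz+.08))
go("bottom_board",[float(sys.argv[2]),float(sys.argv[3])],-1.876,BB)
cv2.imwrite(sys.argv[4],np.vstack([cv2.resize(tw["top"][90:270,290:470],(560,560))[130:430],cv2.resize(tw["side"][160:400,200:460],(560,560))[:300]]))
E
python3 look.py 0.06 .605 -.186 pics/l1.png; python3 wr.py pics/w2.png bottom_board 0.026;python3 wr.py pics/w3.png side_board 0.14
```

```text
clock: 4.42
eef_pos: [0.6128, -0.0424, 0.1144]
tool_rot: [0.152, 0.988, 0.0, -0.001]
ft_force: [-0.0, 0.8, -0.4]
grip_width: 0.0172
grasp_force: 62.0
t 4.4167 tcp [612.8 -42.4 114.4] yawY 1.2649 zt [-0.002  0.001 -1.   ] j [-0.069  0.553  0.103  1.123  0.     0.237] F [-0.   0.8 -0.4] w 17.2 62.0
side_board top 69 [ 0.6073 -0.046  -2.022 ] 5.288949275362318
side_board side 1595 [ 0.6109 -0.0423 -1.874 ] 0.3130485893416928
side_board both [ 0.6116 -0.0474 -2.0316] 5.821586933805824
bottom_board top 717 [ 0.6196 -0.2094 -1.9906] 1.93471059972106
bottom_board side 3969 [ 0.6041 -0.1866 -1.8733] 0.02922650541698161
bottom_board both [ 0.605  -0.1868 -1.8685] 2.0007217942190048
t 4.7167 tcp [613.3 -40.9 115.5] yawY 1.2679 zt [-0.  0. -1.] j [-0.067  0.552  0.103  1.123  0.     0.236] F [ 0.4  0.7 -1.6] w 17.1 62.0
0.66 [59.6, 228.8] [[-0.0, 120.0], [146.0, 120.0], [146.0, 364.0], [0.0, 364.0]] 
 [[511.4, -170.6], [537.8, -86.7], [704.0, -156.6], [671.5, -262.2]] [ 606.2 -169.    26. ]
t 4.8167 tcp [613.5 -41.3 115.6] yawY 1.2674 zt [ 0. -0. -1.] j [-0.067  0.552  0.104  1.122 -0.     0.236] F [-0.8 -0.8 -1. ] w 17.5 62.0
0.7 [255.9, 181.7] [[225.0, 365.0], [225.0, 23.0], [292.0, 23.0], [292.0, 365.0]] 
 [[624.9, -55.6], [524.3, -20.9], [529.4, -4.7], [631.8, -33.6]] [577.6 -28.7 140. ]
```

View pics/w2.png

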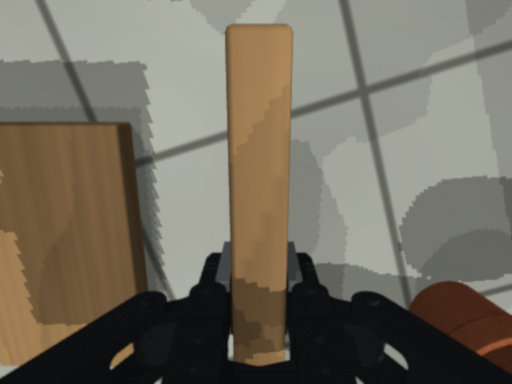

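The wrist view shows the held board's robot-side end at row 24 (columns 226–292). The bottom board's matching end is at row 122, with its corner at about (130,123). I'll extract the edges and compare the ends in tool coordinates.

```bash
cat > rel.py <<'E'
from h import *
from scipy.spatial.transform import Rotation as R
def wpts(uv,z,o=None):
    o=o or bot.get_obs();i=bot.camera_info("wrist");T=np.eye(4);T[:3,:3]=R.from_quat(o["tool_rot"]).as_matrix();T[:3,3]=o["eef_pos"]
    T=T@np.array(i["hand_eye"]);p=cv2.undistortPoints(np.array(uv,float).reshape(-1,1,2),np.array(i["intrinsics"]),np.array(i["distortion"])).reshape(-1,2)
    d=np.c_[p,np.ones(len(p))]@T[:3,:3].T;return T[:3,3]+d*((z-T[2,3])/d[:,2])[:,None]
def loc(P,yaw,o=None):  # coordinates along (push, along) axes about TCP, mm
    e=(o or bot.get_obs())["eef_pos"];d=P[:,:2]-e[:2];c,s=np.cos(yaw),np.sin(yaw)
    return np.c_[d@[c,s],d@[-s,c]]*1000
E
python3 - <<'E'
from rel import *
np.set_printoptions(precision=1,suppress=True)
im=cv2.imread("pics/w2.png").astype(float);g=im.mean(2)
def vedge(col,r0,r1): d=np.abs(np.diff(g[r0:r1,col-3:col+4].mean(1)));k=d.argmax();return r0+k+.5
def hedge(row,c0,c1): d=np.abs(np.diff(g[row-3:row+4,c0:c1].mean(0)));return c0+d.argmax()+.5
A=[[c,vedge(c,105,140)] for c in(20,60,100)];B=[[hedge(r,120,165),r] for r in(150,190,230,270)]
C=[[c,vedge(c,10,45)] for c in(240,259,278)];L=[[hedge(r,215,240),r] for r in(60,120,180)];Rr=[[hedge(r,280,300),r] for r in(60,120,180)]
y=bot.get_obs() and -np.pi+1.2674
for n,p,z in[("end_bb",A,.026),("edge_bb",B,.026),("end_sb",C,.139),("L",L,.139),("R",Rr,.139)]:
    P=wpts(p,z);q=loc(P,y);print(n,np.array(p).tolist());print(q.tolist())
print(wpts([A[2]],.026))
E
```

```text
end_bb [[20.0, 121.5], [60.0, 121.5], [100.0, 121.5]]
[[142.21801909232462, -57.72871140962606], [118.04357473856442, -57.670003912168056], [93.93488898744523, -57.61944667769312]]
edge_bb [[133.5, 150.0], [137.5, 190.0], [158.5, 230.0], [162.5, 270.0]]
[[75.59662603551922, -40.41096320024544], [75.7549527315596, -14.870197303862541], [64.72200406359002, 12.523554594099515], [64.50965251153794, 41.990740674412535]]
end_sb [[240.0, 23.5], [259.0, 23.5], [278.0, 23.5]]
[[3.4173994657527293, -91.25798234414037], [-1.4435648299851354, -91.25308619297483], [-6.304140826122614, -91.24981087275758]]
L [[225.5, 60.0], [226.5, 120.0], [228.5, 180.0]]
[[7.372042142005505, -82.52927391397665], [7.531955951751774, -67.0566695235548], [7.421590437049733, -49.99374200860251]]
R [[292.5, 60.0], [290.5, 120.0], [289.5, 180.0]]
[[-10.252609801133213, -82.51574175518222], [-10.127287489211573, -67.04531476723533], [-10.282755155618018, -49.98494937442041]]
[[ 0.5 -0.1  0. ]]
```

```bash
python3 -m inch '[16.5,-57.5,0,0,0,0,5,16.5,-57.5,0,0,0,0,5,16.5,-57.5,-30,0,0,0,5,16.5,-57.5,-50,0,0,0,5,16.5,-57.5,-58,0,0,0,5,16.5,-57.5,-59.5,0,0,0,5,16.5,-57.5,-59.5,0,0,0,5,16.5,-57.5,-59.5,0,0,0,5]' >/dev/null; python3 look.py 0.0 .605 -.186 pics/l1.png; python3 wr.py pics/w4.png bottom_board 0.026
```

```text
t 5.5833 tcp [629.9 -99.5  56.4] yawY 1.2664 zt [-0. -0. -1.] j [-0.157  0.649  0.108  1.031 -0.     0.148] F [-1.8 -0.1  0.5] w 17.2 62.3
side_board top 96 [ 0.6201 -0.1055 -2.0519] 3.58984375
side_board side 1425 [ 0.6285 -0.0999 -1.8636] 0.3317982456140351
side_board both [ 0.6241 -0.104  -2.0016] 4.237902960526316
bottom_board side 3874 [ 0.6046 -0.1859 -1.8766] 0.03809047496128033
t 5.8833 tcp [629.9 -99.5  56.4] yawY 1.2662 zt [-0.  0. -1.] j [-0.157  0.649  0.108  1.031  0.     0.148] F [-4.4 -0.1  4.9] w 17.3 62.7
0.56 [83.8, 191.7] [[-0.0, 55.0], [197.0, 55.0], [197.0, 375.0], [0.0, 375.0]] 
 [[513.4, -172.6], [537.9, -95.6], [690.0, -152.3], [658.1, -255.6]] [ 599.9 -169.    26. ]
```

View pics/w4.png

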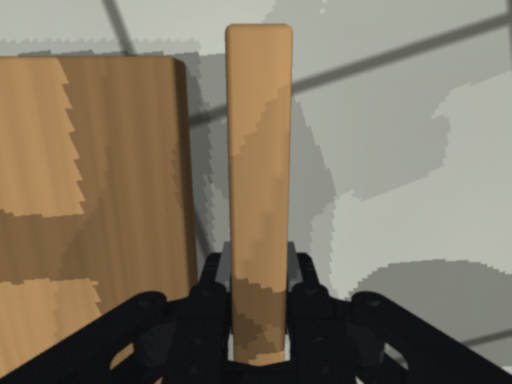

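View pics/l1.png

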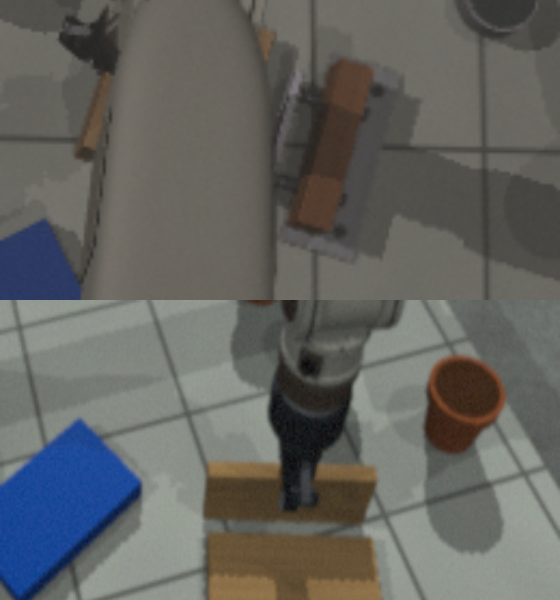

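Run:
```python
from rel import *
np.set_printoptions(precision=1,suppress=True)
g=cv2.imread("pics/w4.png").astype(float).mean(2)
def vedge(col,r0,r1): d=np.abs(np.diff(g[r0:r1,col-3:col+4].mean(1)));return r0+d.argmax()+.5
A=[[c,vedge(c,45,70)] for c in(20,60,100,140)];C=[[c,vedge(c,10,45)] for c in(240,259,278)]
y=-1.8754
print(A,C);print(loc(wpts(A,.026),y));print(loc(wpts(C,.080),y));print("edge",loc(wpts([[178,100],[186,100]],.026),y))
im=bot.camera("side");cv2.imwrite("pics/s2.png",cv2.resize(im[225:335,285:395],(800,600) and (600,600),interpolation=cv2.INTER_CUBIC))
# predicted side-view positions of board corners, crop coords
n=np.array([-np.sin(y),np.cos(y)]);d=np.array([np.cos(y),np.sin(y)]);e=bot.get_obs()["eef_pos"][:2]
c=e+n*-.00125+d*-.0014
for s in(-1,1):
    P=[[*(c+s*.09*n+d*.009),z] for z in(0,.08)]+[[*(np.array([.6046,-.1859])+s*.09*n-d*.055),z] for z in(.026,)]
    print(s,((proj("side",P)-[285,225])*600/110))
```

```text
[[20, np.float64(53.5)], [60, np.float64(53.5)], [100, np.float64(53.5)], [140, np.float64(53.5)]] [[240, np.float64(23.5)], [259, np.float64(23.5)], [278, np.float64(23.5)]]
[[ 96.3 -89.7]
 [ 79.9 -89.6]
 [ 63.5 -89.6]
 [ 47.1 -89.6]]
[[  3.5 -91.2]
 [ -1.4 -91.2]
 [ -6.2 -91.2]]
edge [[ 32.8 -71.2]
 [ 29.5 -71.2]]
-1 [[ 46.3 121.1]
 [ 57.5  25.7]
 [ 58.  146.6]]
1 [[449.2 132.1]
 [489.4  36.7]
 [477.8 158.2]]
```

View pics/s2.png

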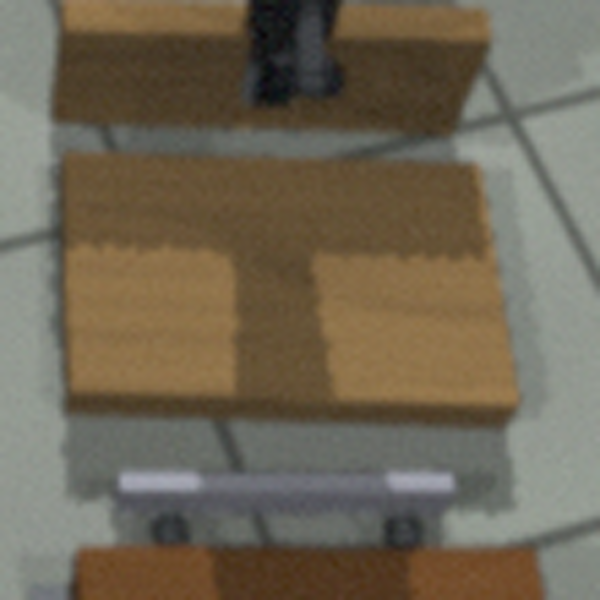

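Side view: the ends are within about 2.5 mm, and the side board needs about +2 mm along its length. I'll shift it and start the push to contact.

```bash
python3 -m inch '[1.9,-0.6,0,0,0,0,5,-4.1,-19.7,0,0,0,0,5,-5.3,-23.5,0,0,0,0,5,-6.5,-27.3,0,0,0,0,5,-7.7,-31.1,0,0,0,0,5,-8.9,-34.9,0,0,0,0,5,-8.9,-34.9,0,0,0,0,5]'
cat > cmp.py <<'E'
from rel import *
import sys
np.set_printoptions(precision=1,suppress=True)
st();o=bot.get_obs();im=bot.camera("wrist");cv2.imwrite("pics/%s_w.png"%sys.argv[1],im)
s=bot.camera("side");cv2.imwrite("pics/%s_s.png"%sys.argv[1],cv2.resize(s[225:335,285:395],(600,600),interpolation=cv2.INTER_CUBIC))
g=im.astype(float).mean(2);r=g[0:110]
def vedge(col,r0,r1): d=np.abs(np.diff(g[r0:r1,col-3:col+4].mean(1)));return r0+d.argmax()+.5
y=-1.8754+(float(sys.argv[2]) if len(sys.argv)>2 else 0)
A=[[c,vedge(c,15,80)] for c in(20,60,100,140,170)];C=[[259,vedge(259,10,45)]]
print(np.array(A)[:,1]);print("bb",loc(wpts(A,.026,o),y,o)[:,1],"sb",loc(wpts(C,.080,o),y,o)[:,1])
E
python3 cmp.py c1
```

```text
clock: 6.62
eef_pos: [0.6221, -0.1345, 0.0565]
tool_rot: [0.152, 0.988, 0.0, 0.001]
ft_force: [1.6, 3.5, 4.9]
grip_width: 0.0172
grasp_force: 62.8
t 6.6167 tcp [ 622.1 -134.5   56.5] yawY 1.2659 zt [ 0.  0. -1.] j [-0.2  0.6  0.1  1.   0.   0.1] F [1.6 3.5 4.9] w 17.2 62.8
[46.5 46.5 46.5 46.5 46.5]
bb [-92.3 -92.2 -92.2 -92.1 -92.1] sb [-91.3]
```

```bash
python3 -c "
import cv2,numpy as np
cv2.imwrite('pics/c1.png',np.hstack([cv2.resize(cv2.imread('pics/c1_w.png')[:200,:340],(400,235)),cv2.resize(cv2.imread('pics/c1_s.png'),(400,400))[:235]]))"
```

```text
(no output)
```

View pics/c1.png

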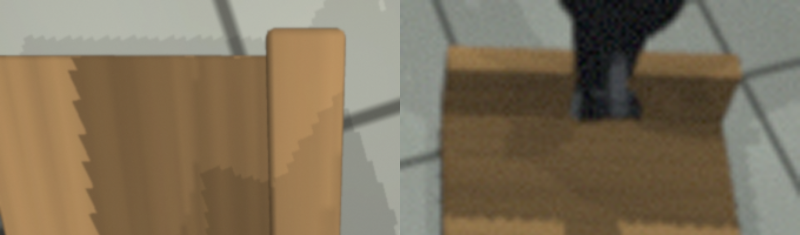

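The boards are flush and the ends even within about 1 mm. Push on along the stop's axis, turning gently to the stop's heading.

```bash
python3 -m inch '[-1,-3.5,0,0,0,0.004,5,-2,-7,0,0,0,0.009,5,-3,-10.5,0,0,0,0.014,5,-4,-14,0,0,0,0.019,5,-5,-17.5,0,0,0,0.025,5,-6,-21,0,0,0,0.025,5,-6,-21,0,0,0,0.025,5]'; python3 cmp.py c2 0.025;  python3 -m inch '[-0.8,-2.9,0,0,0,0,5,-1.6,-5.8,0,0,0,0,5,-1.6,-5.8,0,0,0,0,5]';python3 cmp.py c3 0.025; python3 -c "
import cv2,numpy as np
cv2.imwrite('pics/c3.png',np.hstack([cv2.resize(cv2.imread('pics/c3_w.png')[:200,:340],(400,235)),cv2.resize(cv2.imread('pics/c3_s.png'),(400,400))[100:335]]))"
```

```text
clock: 7.3
eef_pos: [0.6157, -0.1552, 0.0563]
tool_rot: [0.139, 0.99, 0.0, 0.001]
ft_force: [0.9, 3.4, 6.9]
grip_width: 0.0173
grasp_force: 63.1
t 7.3 tcp [ 615.7 -155.2   56.3] yawY 1.2914 zt [ 0.  0. -1.] j [-0.2  0.6  0.1  1.   0.   0. ] F [0.9 3.4 6.9] w 17.3 63.1
[43.5 44.5 46.5 46.5 46.5]
bb [-93.4 -92.9 -92.1 -92.1 -92.1] sb [-91.2]
clock: 7.65
eef_pos: [0.6143, -0.1592, 0.0564]
tool_rot: [0.138, 0.99, 0.002, 0.0]
ft_force: [2.6, 6.7, 6.5]
grip_width: 0.0173
grasp_force: 63.1
t 7.65 tcp [ 614.3 -159.2   56.4] yawY 1.293 zt [ 0.  0. -1.] j [-0.3  0.6  0.1  1.   0.   0. ] F [2.6 6.7 6.5] w 17.3 63.1
[44.5 45.5 46.5 46.5 46.5]
bb [-92.8 -92.4 -92.  -92.  -92. ] sb [-91.]
```

View pics/c3.png

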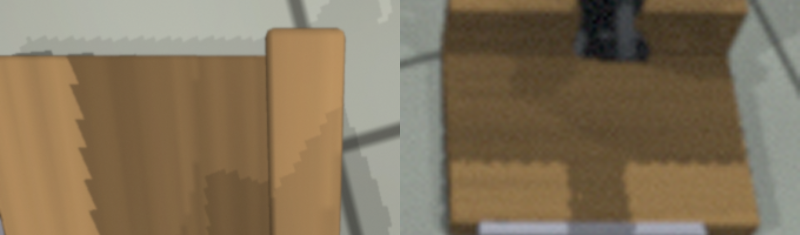

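```bash
python3 -m inch '[-0.7,-2.4,0,0,0,0,5,-1.4,-4.8,0,0,0,0,5,-1.4,-4.8,0,0,0,0,5,-1.4,-4.8,0,0,0,0,5]'
cat > plate.py <<'E'
from fit import *
import sys
np.set_printoptions(precision=4,suppress=True)
st();bot.camera("side");bot.camera("top")
for c in("side","top"):
  for s in bot.silhouettes(c,"stop_plate"):
    m=s["mask"];g=proj(c,[[.569,-.268,.017]])[0]
    if np.linalg.norm(np.array(s["uv"])-g)<30: print(c,s["confidence"],m.sum(),s["uv"],[proj(c,[[.5614+.2756*k,-.3013+.9613*k,.017]])[0].tolist() for k in(.032,.020,.008)])
E
python3 plate.py; python3 cmp.py c4 .025; python3 -m inch '[0,0,0,0,0,0,5,0,0,0,0,0,0,5]'
```

```text
clock: 8.08
eef_pos: [0.6131, -0.1625, 0.0564]
tool_rot: [0.138, 0.99, 0.003, 0.0]
ft_force: [1.8, 10.7, 6.5]
grip_width: 0.0176
grasp_force: 63.1
t 8.0833 tcp [ 613.1 -162.5   56.4] yawY 1.2943 zt [ 0.002  0.006 -1.   ] j [-0.262  0.642  0.097  1.025  0.006  0.015] F [ 1.8 10.7  6.5] w 17.6 63.1
side 0.78 632 [337.0, 320.2] [[335.6049889672337, 315.4134785273858], [336.2383645517277, 321.00148249434756], [336.8833573235124, 326.69222069905015]]
t 8.2833 tcp [ 613.1 -162.5   56.4] yawY 1.2944 zt [ 0.  0. -1.] j [-0.3  0.6  0.1  1.   0.   0. ] F [ 1.4 11.7  7.1] w 17.3 63.1
[45.5 46.5 46.5 46.5 46.5]
bb [-92.3 -91.9 -91.9 -92.  -92. ] sb [-91.4]
clock: 8.55
eef_pos: [0.6131, -0.1625, 0.0564]
tool_rot: [0.138, 0.99, 0.003, 0.0]
ft_force: [2.0, 10.9, 8.2]
grip_width: 0.0174
grasp_force: 63.1
```

Run:
```python
import cv2,numpy as np
from h import *
print(proj("side",[[.5614+.2756*k,-.3013+.9613*k,.03] for k in(.036,.028,.024,.016,.012)]).round(2).tolist())
for n in("s2","c3_s","c4_s"):
    g=cv2.imread(f"pics/{n}.png").astype(int)
    for c in(150,270,420):
        p=g[440:560,c-12:c+13].mean(1);s=p[:,0]-p[:,2]+0  # blue-red: metal>wood
        print(n,c,(s[::6]).round().astype(int).tolist())
cv2.imwrite("pics/cc.png",np.hstack([cv2.imread(f"pics/{n}.png")[380:600,80:520][:, :] for n in("s2",)]+[cv2.imread("pics/c4_s.png")[380:600,80:440]]))
```

```text
[[336.28, 311.33], [336.71, 315.05], [336.93, 316.93], [337.37, 320.72], [337.59, 322.64]]
s2 150 [-2, -1, -2, -3, -2, 6, 13, 13, 13, 7, 7, 6, 4, 2, 1, 2, 0, -16, -50, -69]
s2 270 [-2, 0, 0, -1, -2, 3, 8, 9, 11, 6, 7, 7, 6, 1, -1, 0, -1, -4, -28, -48]
s2 420 [-1, -1, -1, -1, -1, 4, 12, 13, 12, 8, 6, 7, 5, 2, 1, 3, 3, -5, -35, -64]
c3_s 150 [-69, -69, -68, -69, -70, -69, -60, -18, 12, 14, 12, 7, 8, 7, 3, 1, 1, -15, -51, -68]
c3_s 270 [-50, -52, -48, -48, -49, -48, -45, -21, 7, 10, 9, 8, 8, 7, 5, 1, 0, -5, -28, -47]
c3_s 420 [-70, -71, -70, -70, -69, -71, -70, -36, 9, 15, 12, 8, 5, 5, 4, 3, 1, -4, -34, -56]
c4_s 150 [-66, -68, -68, -68, -68, -69, -68, -67, -38, 3, 14, 14, 10, 6, 5, 4, 2, -15, -51, -69]
c4_s 270 [-49, -47, -48, -49, -49, -50, -48, -47, -34, -4, 10, 10, 8, 7, 7, 7, 3, -6, -30, -45]
c4_s 420 [-70, -70, -70, -70, -70, -69, -70, -71, -51, -7, 13, 14, 11, 6, 6, 6, 3, -3, -32, -57]
```

View pics/cc.png

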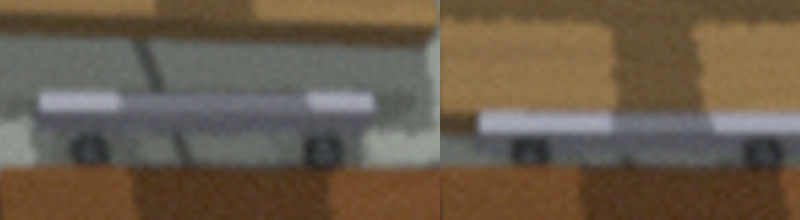

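The plate's front edge has moved from about row 92 to row 112 of the crop, evenly on both sides, so it is pressed in about 8.3 mm. About 3.6 mm more is needed; the arm gives roughly 70 % of what is commanded.

```bash
python3 -m inch '[-0.7,-2.4,0,0,0,0,5,-1.4,-4.8,0,0,0,0,5,-1.4,-4.8,0,0,0,0,5,-1.4,-4.8,0,0,0,0,5,-1.4,-4.8,0,0,0,0,5]' >/dev/null; python3 cmp.py c5 .025
python3 - <<'E'
import cv2,numpy as np
def e(n,c):
    g=cv2.imread(f"pics/{n}.png").astype(int);p=g[440:545,c-12:c+13].mean(1)
    s=p[:,2]*0+p.mean(1);b=p[:,0]-p[:,2]
    return 440+np.argmax(np.gradient(np.convolve(b,np.ones(5)/5,'same'))[5:-20])+5
for n in("c3_s","c4_s","c5_s"): print(n,[int(e(n,c)) for c in(150,200,350,420)])
cv2.imwrite("pics/c5.png",np.hstack([cv2.resize(cv2.imread('pics/c5_w.png')[:200,:340],(400,235)),cv2.resize(cv2.imread('pics/c5_s.png'),(400,400))[150:385]]))
E
```

```text
t 8.9667 tcp [ 611.9 -166.    56.4] yawY 1.2956 zt [ 0.  0. -1.] j [-0.3  0.6  0.1  1.   0.   0. ] F [ 1.4 13.   8.2] w 17.3 63.2
[45.5 46.5 46.5 46.5 46.5]
bb [-92.2 -91.8 -91.9 -91.9 -92. ] sb [-91.2]
c3_s [481, 481, 484, 483]
c4_s [489, 490, 491, 491]
c5_s [498, 499, 500, 501]
```

View pics/c5.png

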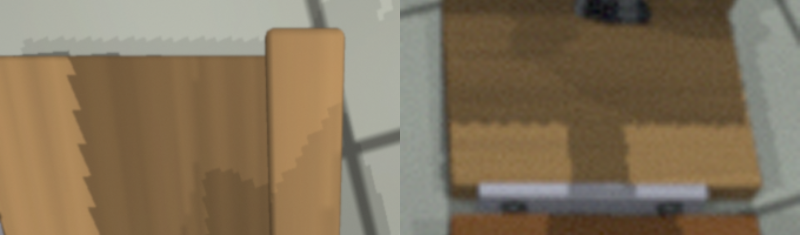

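The plate is in about 12 mm by both image and force (13 N less 3.5 N friction). The boards are flush and square, with the ends even. Handing in while holding.

```bash
python3 -c "
from workcell import bot
print(bot.job_done())"
```

```text
the job is handed in; nothing more can be done
None
```

I handed the job in with the gripper still holding the side board flush against the bottom board, ends even to about 1 mm, both pressed squarely on the stop with its plate in about 12 of 24 mm; the pots, tray and widger were not touched.

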